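# Tuck the insole pattern under the marking board's flap and hold it flat

## Robot

A 7-joint arm with a two-finger parallel gripper is mounted at the origin on the work surface. World frame = base frame: x ahead of the robot, y to its left, z up, the work surface at z = 0. Lengths are in m, angles in rad, forces in N, time in s.
With the tool pointing down it reaches from about 0.425 to 0.975 m from the base axis. Payload 16.7 kg.
Tool frame: the origin (TCP) lies at the very end of the fingers, on their centre line; the grasp point (between the pads) lies ctrl.grasp_offset behind it (ctrl.grasp_offset is the distance from the TCP to the grasp point, in m); z points along the fingers, y is the direction in which the jaws open and shut (so a half turn about z gives the same grasp; the last joint's range is limited). The gripper opens to 85 mm and grips with 20 to 120 N. Pads are 22 mm wide; open, the fingers measure 114 mm over their backs; the gripper's body (76 mm by 85 mm) begins 54 mm behind the grasp point. The pads swing forward as they close: fully open they stand 13 mm farther back than shut.
Start: joints at [-1.252, 0.426, 0.074, 1.606, -0.034, 1.111, -0.067], TCP at [0.305, 0.602, 0.231] pointing down, gripper open.
Joint ranges: [-2.85, 2.85], [-0.5, 2.14], [-1.23, 1.37], [0.21, 2.46], [-1.02, 4.16], [0.16, 2.05], [-2.73, 2.73]. Speed limits (rad/s): [1.89, 1.89, 2.39, 2.39, 3.01, 3.01, 3.01].

## Interface

Orientations are given as a unit quaternion [w, x, y, z].
In Python, from cell import ctrl gives the robot as it stands.
- The arm moves only by the shell command python3 -m crank 'ROWS' [FORCE]. ROWS is JSON, a list of rows, each a list of 3 entries, a list of its own where there are three numbers: the turn, a rotation vector about the tool's x, y, z in units of 90 degrees (1.0 is 90 degrees), then the shift along the tool's x, y, z in units of 0.1 m (1.0 is 0.1 m), then the opening, from 0 (shut) to 1 (fully open). A call has 1 to 20 rows; each row is the pose to reach, as a shift and turn from the pose measured when the call began, along the tool's axes at that moment; what a row does not reach only later rows make up. A row lasts 1/8 s, in which the tool goes at most 62.5 mm and 10.7 degrees, less where a joint would pass 70% of its speed; a pose out of reach is approached as far as the arm can. A call with a number of a shift or a turn outside -1 to 1 is refused whole. A call with a gripper value outside its range is refused whole. The fingers move at their own pace and stop on an object; FORCE is the grip in N (left out, the last holds). Time passes only in rows, so rows that repeat a pose let the fingers close. It gives the time, the measured TCP pose, the force and the opening at its end, in the units of the state.
- ctrl.get_state(): the state, without advancing time (a new reading comes with each control period).
- ctrl.camera(name): name is "scene" or "top"; returns the picture (400x640x3 uint8, red, green, blue); there is no depth.
- ctrl.get_calibration(name): a dict with "fov_y" (degrees; the focal length in pixels is half the picture's height over the tangent of half this angle, whatever the lens; pixels are square), "cx", "cy" (the principal point, pixels), "world_from_camera" (4x4, takes a point from camera to world coordinates). Camera axes: x right, y down, z forward; pixel columns grow to the right and rows downward; lengths in m; the calibration is good to about 2 mm. A picture is of the moment at which its call begins. get_calibration takes no time and is no camera call.
- ctrl.hand_in(): hands the job in, once; it reports no verdict.
Trained networks look in the newest picture that a camera, given by its name, has taken for a name from the list of things; names that differ only in an ending like _2 or _b are one class to them, and where a whole thing is asked for, a point or a joint stands for the part that bears it (a point fixed in the world has none). Each returns a list of dicts, best first, with "score" (0 to 1); they miss things now and then, are a little off and sometimes report something else, mostly with a low value. They report only what shows in the picture. A call takes as long as a camera call. They do not tell look-alikes from the thing itself.
- ctrl.trace(thing, camera): "mask" (400x640 bool, what is visible of it) and "position" ([row, column] in pixels, amid what is visible of it).
The state is a dict: "time": time; "joints": joint angles; "dq": joint speeds; "joint_torque": joint torques, N m; "eef_pos": TCP position; "orientation": TCP orientation; "contact_force": force on the tool from outside, world axes, zero at the start; "wrist_torque": the same for the moment, N m; "opening": opening from 0.0 (shut) to 1.0 (fully open).
Only numpy, scipy, OpenCV 4.12 (cv2) and the standard library are available. Lean on these libraries where they do the work, as an engineer would, in place of code of your own. Each camera call takes 0.05 s, during which the arm holds its last target.

## Task

Get the insole pattern ready for marking: take the aluminium pattern plate with the wooden grip, lay it on the marking board midway between the two black lines and in line with them, and slide its square toe edge under the blue flap until it is home against the stop bar, without lifting the flap. Then press the pattern down flat on the board, against the red spring pad, and finish while still holding it pressed down. Leave the shoe, the jar and the brush where they are.

Things in the scene. Friction and masses are not known exactly. Their poses are not given: they have to be found in the camera images.
- board: Marking board, plywood, fixed to the table (it does not move in a run; its place and yaw differ between runs), 300 x 160 x 15 mm. Origin: centre of its underside, on the table. x points along its length from the open end towards the flap, z up. Two black painted lines, 3 mm wide, run along x, their inner edges at y = -45 and +45 mm. Blue flap at the +x end, red spring pad in the middle at x = -25, y = 0 mm.
- board_top (a point): Centre of the board's upper face (z = 15 mm in the board frame).
- stop (a point): Middle of the foot of the steel stop bar's near face, on the board's upper face, hidden under the flap: x = 115, y = 0, z = 15 mm in the board frame. The bar is fixed, 110 mm long across the board, 7 mm high. The toe edge comes home against this face, 27 mm beyond the flap's front edge.
- flap (a joint): Angle of the blue steel flap (57 mm long, 128 mm wide, 3 mm thick, 100 g) on its hinge at x = 145, z = 32 mm of the board frame, across the board. 0 = lying level in its stop (its weight alone holds it down), positive = front edge lifted (rad). At 0 its underside is 9 mm above the board's upper face, so the 5 mm plate slips under with 4 mm to spare. Two steel hinge lugs at its far corners stand 20 mm above the board's upper face. Lifting past 0.10 rad spoils the job.
- flap_edge (a point): Middle of the flap's front lower edge: x = 88, y = 0, z = 24 mm in the board frame when the flap is down; it moves with the flap.
- pad (a joint): Travel of the red round spring pad (22 mm across) in the board, downwards (m). 0 = fully up, its top 6 mm above the board; 0.006 = flush with the board. It needs about 4 N to start and 6 N to be flush: more than the pattern's weight, so the pattern's heel stays up unless it is pressed.
- pad_top (a point): Centre of the spring pad's top face (x = -25, y = 0 mm in the board frame, z = 21 mm when up).
- pattern: Insole pattern: a flat rigid aluminium plate shaped like a child's square-toed insole, 180 mm long, 70 mm wide at the forepart (x = 0 to 80 mm), 56 mm at the waist and heel, 5 mm thick, about 0.17 kg, with a wooden grip block on top. Lies loose on the table beside the board. Origin: on its underside, mid-length. x points to the square toe edge (x = +90 mm, straight over 50 mm with rounded corners), heel end at x = -90 mm, z up.
- grip (a point): Centre of the wooden grip block on the pattern, 20 mm above the plate's underside at x = -20 mm. The block is 60 mm long (along x), 24 mm wide (along y), 30 mm tall, its top 35 mm above the plate's underside. Pinch it across its 24 mm width.
- toe (a point): Middle of the pattern's toe edge, on its underside (x = 90 mm in the pattern frame).
- heel (a point): Rear end of the pattern's heel, on its underside (x = -90 mm in the pattern frame).
- shoe: Bystander: finished black child's slip-on shoe, 190 x 75 x 65 mm, loose. Origin: centre of its underside, x to the toe. Leave it alone.
- polish_jar: Bystander: closed glass jar with a red cap, 56 mm across, 70 mm high, loose. Origin: centre of its underside. Leave it alone.
- brush: Bystander: shoe brush lying bristles down, 140 x 45 x 40 mm, loose. Origin: centre of its underside, x along its length. Leave it alone.
Mind the look-alikes: they are no part of the job. Several things look just like the pattern: the one meant starts nearest to the robot's base.

How it is judged:
On the way:
1. the pattern's toe edge is under the flap, within 8 mm of the stop bar, between the black lines, and the flap is down (x of toe in the frame of board above 0.107 m and y of toe in the frame of board between -0.012 and 0.012 m and y of heel in the frame of board between -0.012 and 0.012 m and value of joint flap below 0.06 rad and z of toe in the frame of board below 0.022 m), for 0.2 s.
At the end, for the whole second after the job is handed in: Toe edge under the flap within 8 mm of the stop bar; toe and heel within 12 mm of the centre line and 3 mm of the board's face; flap down (under 0.06 rad); pad pressed in over 4 mm, over 4 N between pattern and board; fingers still on the pattern, which is at rest (x of toe in the frame of board above 0.107 m and y of toe in the frame of board between -0.012 and 0.012 m and y of heel in the frame of board between -0.012 and 0.012 m and value of joint flap below 0.06 rad and z of each of toe, heel in the frame of board below 0.018 m and value of joint pad above 0.004 m and contact force between the fingers and pattern above 2 N and contact force between pattern and board above 4 N and linear speed of pattern below 0.02 m/s); the arm keeps its last pose, push and grip.
It fails at once if the flap is lifted by more than 0.10 rad (about 6 mm at its front edge) (value of joint flap above 0.1 rad).
It fails at once if the shoe is moved by more than 30 mm (distance of shoe from where it was at the start of the episode above 0.03 m).
It fails at once if the jar is moved by more than 30 mm (distance of polish_jar from where it was at the start of the episode above 0.03 m).
It fails at once if the brush is moved by more than 30 mm (distance of brush from where it was at the start of the episode above 0.03 m).
It also fails if it takes over 35 s, if anything falls off the work surface, if the arm or the gripper's body presses on something with over 40 N, if the wrist force passes 120 N, or if a joint passes its speed limit or range.

## Working session

There is one attempt and no reset: what is moved stays moved. The work goes in short steps, Python scripts to look and compute and a shell command to move; the robot and the scene stay as the last step left them, time stands still between calls to the robot, and variables do not carry over. Pictures are saved under pics/ and viewed, and the job is handed in when it is done.

```bash
ls; mkdir -p pics
python3 - <<'E'
from cell import ctrl
import cv2
for n in ("scene","top"):
    im=ctrl.camera(n); cv2.imwrite(f"pics/{n}0.png",im[:,:,::-1])
    c=ctrl.get_calibration(n); print(n,c["fov_y"],c["cx"],c["cy"]); print(c["world_from_camera"])
s=ctrl.get_state(); print(s); print(ctrl.grasp_offset)
E
```

```text
pics
scene 47.476216289658375 320.22806509824903 203.13323189930333
[[ 0.24750787  0.77760873 -0.57798314  1.25466236]
 [ 0.96872844 -0.1878588   0.16209343 -0.18881606]
 [ 0.01746605 -0.60002811 -0.79978823  0.99741063]
 [ 0.          0.          0.          1.        ]]
top 51.86369750253303 321.8382181277458 203.58129704362148
[[-0.00410581 -0.9965054   0.08342735  0.50760455]
 [-0.99965622  0.00625056  0.0254631  -0.00201075]
 [-0.02589558 -0.08329413 -0.99618849  1.16728204]
 [ 0.          0.          0.          1.        ]]
{'time': 0.1, 'joints': array([-1.2515068 ,  0.42665037,  0.07388904,  1.60654808, -0.03412714,
        1.11079574, -0.06707804]), 'dq': array([ 8.30412066e-04,  3.00260716e-05,  5.01225612e-05, -1.99541577e-03,
        4.20696192e-04, -2.56444320e-04,  1.26217577e-03]), 'joint_torque': array([ 7.90071470e-03, -9.51532960e+01,  3.77199903e+00, -4.64401674e+01,
        1.98996789e-02,  6.42860105e-03,  1.33224430e-04]), 'eef_pos': array([0.30483921, 0.60183071, 0.23069219]), 'orientation': array([-9.86012341e-05,  2.32280907e-01,  9.72648577e-01, -5.61979484e-04]), 'contact_force': array([-0.84972702, -0.38073605, -0.24980786]), 'wrist_torque': array([0.01644559, 0.03527207, 0.03811972]), 'opening': 0.9980116822716802}
0.0187
```

View pics/scene0.png

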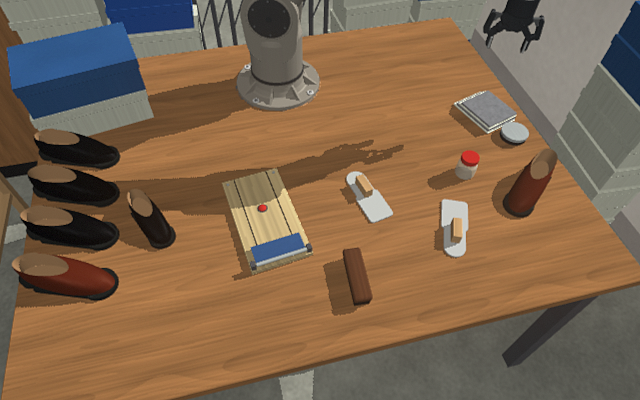

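View pics/top0.png

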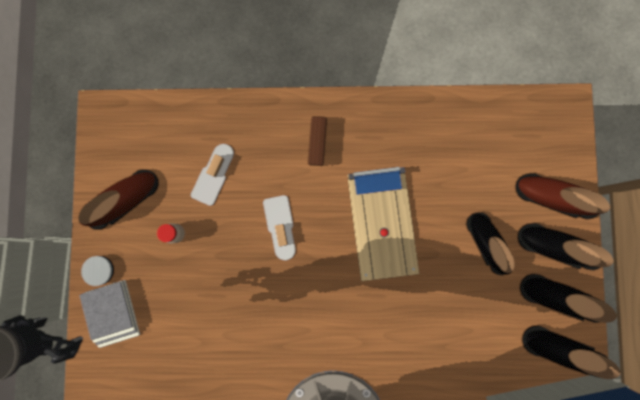

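Two pattern-like plates: A at top-view (280,228), scene (368,195); B at top-view (213,175), scene (454,228). A is nearer to the base (about (333,400) in top), so A is the one meant. I'll confirm it in a crop.

```bash
cat > h.py <<'E'
import numpy as np, cv2
from cell import ctrl
def cal(n):
    c=ctrl.get_calibration(n); f=200/np.tan(np.radians(c["fov_y"])/2)
    return f,c["cx"],c["cy"],np.array(c["world_from_camera"])
def back(n,uv,z):
    f,cx,cy,T=cal(n); uv=np.atleast_2d(uv).astype(float)
    d=np.c_[(uv[:,0]-cx)/f,(uv[:,1]-cy)/f,np.ones(len(uv))]@T[:3,:3].T
    o=T[:3,3]; return o+d*((z-o[2])/d[:,2])[:,None]
def proj(n,P):
    f,cx,cy,T=cal(n); P=np.atleast_2d(P); q=(P-T[:3,3])@T[:3,:3]
    return np.c_[f*q[:,0]/q[:,2]+cx,f*q[:,1]/q[:,2]+cy]
E
python3 - <<'E'
from h import *
print({k:v for k,v in ctrl.get_calibration("top").items() if k!="world_from_camera"})
for n in ("scene","top"):
    im=ctrl.camera(n)
    for t in ("pattern","board","grip"):
        for i,r in enumerate(ctrl.trace(t,n)):
            m=r["mask"].astype(np.uint8)
            print(n,t,round(r["score"],2),np.round(r["position"],1),m.sum(), np.round(cv2.minAreaRect(np.argwhere(m)[:,::-1].astype(np.float32))[0:3][0],1),cv2.minAreaRect(np.argwhere(m)[:,::-1].astype(np.float32))[1:])
            np.save(f"/tmp/{n}_{t}_{i}.npy",m)
    if n=="top": c=im[160:290,190:430]
    else: c=im[155:285,210:480]
    cv2.imwrite(f"pics/{n}_crop.png",cv2.resize(c[:,:,::-1],None,fx=2.9,fy=2.9,interpolation=cv2.INTER_CUBIC))
E
```

```text
{'fov_y': 51.86369750253303, 'cx': 321.8382181277458, 'cy': 203.58129704362148}
scene pattern 0.76 [197.8 367.6] 1191 [367.1 197. ] ((58.921329498291016, 24.299671173095703), 53.746158599853516)
scene pattern 0.6 [225.9 456.8] 1364 [454.5 228.5] ((57.0, 29.0), 90.0)
scene board 0.56 [222.2 264.8] 5766 [267.8 218.8] ((96.54039764404297, 65.24898529052734), 71.93952178955078)
scene grip 0.95 [226.8 454.9] 1335 [454.5 228.5] ((57.0, 27.0), 90.0)
scene grip 0.89 [200.2 366.9] 1169 [367.1 196.7] ((59.06662368774414, 24.249263763427734), 55.00797653198242)
top pattern 0.92 [223.6 281.3] 1445 [280. 227.] ((64.01775360107422, 26.008821487426758), 78.11134338378906)
top pattern 0.61 [175.  214.2] 1347 [213.1 172.8] ((24.88983154296875, 62.28498840332031), 25.016895294189453)
top board 0.72 [223.9 384.2] 6172 [382.3 223.2] ((108.7707290649414, 57.95378875732422), 82.40535736083984)
top grip 0.98 [178.7 210. ] 1251 [213.8 172.9] ((23.702320098876953, 60.821041107177734), 26.56505012512207)
top grip 0.95 [221.4 278.8] 1317 [280.2 228.1] ((62.96821975708008, 25.198869705200195), 79.99201965332031)
```

View pics/top_crop.png

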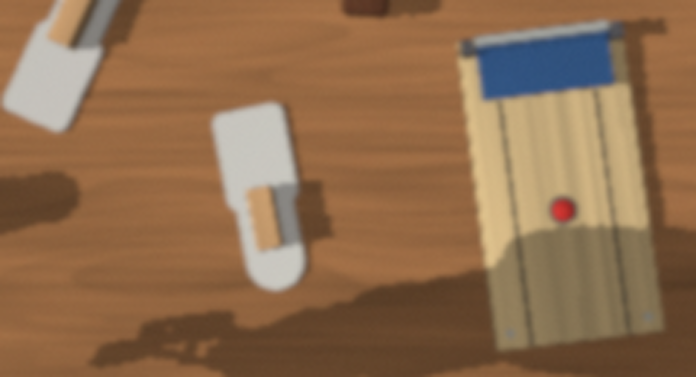

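View pics/scene_crop.png

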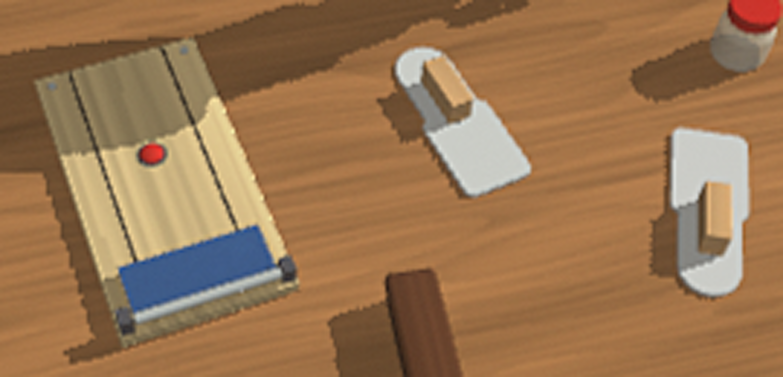

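A at top (280,228) / scene (368,195), a white plate with a wooden grip and its toe pointing away from the robot, is the one meant. Next I'll fit the poses of the board and plate.

```bash
cat > fit.py <<'E'
from h import *
from scipy.optimize import least_squares, minimize
def place(P,x,y,th,z0=0):
    P=np.asarray(P,float); c,s=np.cos(th),np.sin(th)
    return np.c_[x+c*P[:,0]-s*P[:,1], y+s*P[:,0]+c*P[:,1], P[:,2]+z0]
def outline(z):
    pts=[]
    a=np.radians(np.arange(0,91,15))
    up=[(0.080+.010*np.cos(t),0.025+.010*np.sin(t)) for t in a]+[(0,.035),(-.005,.028),(-.062,.028)]+[(-.062+.028*np.cos(t),.028*np.sin(t)) for t in np.radians(np.arange(100,181,10))]
    o=up+[(x,-y) for x,y in up[::-1]]
    return np.array([(x,y,z) for x,y in o])
def gripc():
    return np.array([(x,y,z) for x in(-.05,.01) for y in(-.012,.012) for z in(.005,.035)])
def sil(n,p,off,sc,shape):
    m=np.zeros(shape,np.uint8)
    for z in (0,.005):
        q=((proj(n,place(outline(z),*p))-off+.5)*sc-.5); cv2.fillPoly(m,[np.round(q*16).astype(np.int32)],255,shift=4,lineType=cv2.LINE_AA)
    q=((proj(n,place(gripc(),*p))-off+.5)*sc-.5); cv2.fillConvexPoly(m,cv2.convexHull(np.round(q*16).astype(np.int32)),255,shift=4,lineType=cv2.LINE_AA)
    return m
def fitpat(n,im,p0,win,sc=4,save=None):
    x0,y0,x1,y1=win; off=np.array([x0,y0])
    c=cv2.resize(im[y0:y1,x0:x1],None,fx=sc,fy=sc,interpolation=cv2.INTER_CUBIC)
    hsv=cv2.cvtColor(c,cv2.COLOR_RGB2HSV)
    m=((hsv[:,:,1]<75)|((hsv[:,:,2]>190))).astype(np.uint8)
    m=cv2.morphologyEx(m,cv2.MORPH_OPEN,np.ones((5,5)));m=cv2.morphologyEx(m,cv2.MORPH_CLOSE,np.ones((7,7)))
    k,l,st,_=cv2.connectedComponentsWithStats(m); j=1+np.argmax(st[1:,4]); m=(l==j)*255.
    m=cv2.GaussianBlur(m,(0,0),6)
    f=lambda p: np.mean((cv2.GaussianBlur(sil(n,[p[0],p[1],p[2]*.1],off,sc,m.shape).astype(float),(0,0),6)-m)**2)
    q0=np.array([p0[0],p0[1],p0[2]*10])
    r=minimize(f,q0,method="Nelder-Mead",options=dict(initial_simplex=np.vstack([q0,q0+[.015,0,0],q0+[0,.015,0],q0+[0,0,1.5]]),xatol=1e-4,fatol=.01))
    p=np.array([r.x[0],r.x[1],r.x[2]*.1])
    if save:
        o=c[:,:,::-1].copy(); cs,_=cv2.findContours((sil(n,p,off,sc,m.shape)>127).astype(np.uint8),0,1); cv2.drawContours(o,cs,-1,(0,0,255),1)
        cs,_=cv2.findContours((m>127).astype(np.uint8),0,1); cv2.drawContours(o,cs,-1,(0,255,0),1); cv2.imwrite(save,o)
    return p,r.fun
E
python3 - <<'E'
from fit import *
B=np.array([(-150,80,15),(-150,-80,15),(88,64,27),(88,-64,27),(-25,0,21)])/1e3
T=np.array([(498,350),(663,328),(485,99),(614,82),(563,209)])
S=np.array([(193,40),(37,80),(268,228),(120,268),(152,153)])
obs={"top":(T+.5)/2.9-.5+[190,160],"scene":(S+.5)/2.9-.5+[210,155]}
for ns in (["top"],["scene"],["top","scene"]):
    r=least_squares(lambda p:np.concatenate([(proj(n,place(B,*p))-obs[n]).ravel() for n in ns]),[.5,-.1,.1])
    print(ns,np.round(r.x,4)); print(np.round(r.fun.reshape(-1,2),1).tolist())
ims={n:ctrl.camera(n) for n in("top","scene")}
for n,w in (("top",(255,185,312,270)),("scene",(335,160,402,232))):
    print(n,*fitpat(n,ims[n],[.48,.085,.1],w,save=f"pics/fit_{n}.png"))
E
```

```text
['top'] [ 0.5498 -0.142   0.1176]
[[-0.3, -0.3], [0.5, 0.3], [-0.9, 0.0], [0.4, 0.2], [0.3, -0.3]]
['scene'] [ 0.5521 -0.1393  0.1255]
[[0.8, -0.6], [-0.2, 0.9], [-1.9, -0.9], [0.5, 0.7], [0.9, 0.1]]
['top', 'scene'] [ 0.5508 -0.1405  0.1219]
[[-0.6, -0.6], [0.2, -0.2], [-1.5, -0.2], [-0.3, -0.2], [-0.2, -0.6], [0.5, -0.9], [-0.6, 0.4], [-2.6, -1.2], [-0.2, 0.3], [0.4, -0.3]]
top [0.53642738 0.14534585 0.19196987] 261.4096143646464
scene [0.53589144 0.14495051 0.19817911] 944.6505384276809
```

Run:
```python
import cv2,numpy as np
a=cv2.imread("pics/fit_top.png");b=cv2.imread("pics/fit_scene.png")
h=max(a.shape[0],b.shape[0]); o=np.zeros((h,a.shape[1]+b.shape[1],3),np.uint8); o[:a.shape[0],:a.shape[1]]=a;o[:b.shape[0],a.shape[1]:]=b
cv2.imwrite("pics/fit_both.png",o)
```

```text
(no output)
```

View pics/fit_both.png

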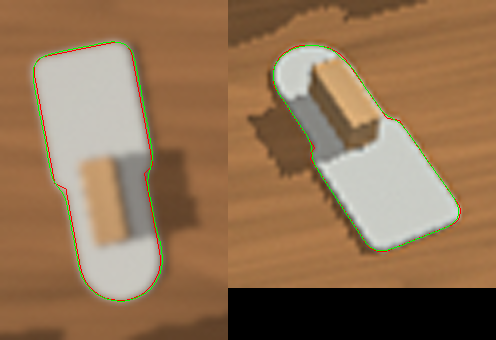

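```bash
cat > go.py <<'E'
import sys
from h import *
from scipy.spatial.transform import Rotation as R
# usage go.py x y z yaw_of_tool_y(rad)  -> needed shift (0.1 m) and turn (90deg) in current tool axes, tool pointing straight down
x,y,z,yaw=map(float,sys.argv[1:5])
s=ctrl.get_state(); q=s["orientation"]; C=R.from_quat([q[1],q[2],q[3],q[0]])
ty=np.array([np.cos(yaw),np.sin(yaw),0]); tz=np.array([0,0,-1.]); T=np.c_[np.cross(ty,tz),ty,tz]
print("t",round(s["time"],2),"pos",np.round(s["eef_pos"],4),"F",np.round(s["contact_force"],1),"open",round(s["opening"],3),"tool y yaw",round(np.arctan2(*C.as_matrix()[1::-1,1]),4),"tilt",np.round(C.as_matrix()[:2,2],4))
print("shift",np.round(C.inv().apply(np.array([x,y,z])-s["eef_pos"])*10,4),"turn",np.round((C.inv()*R.from_matrix(T)).as_rotvec()/(np.pi/2),4))
E
python3 -m crank '[[[0,0,0],[-0.5,-0.4,0],1],[[0,0,0],[-1,-0.79,0],1],[[0,0,0],[-1,-0.79,0],1]]' 80
python3 -m crank '[[[0,0,0],[-0.5,-0.4,0],1],[[0,0,0],[-1,-0.79,0],1],[[0,0,0],[-1,-0.79,0],1]]'
python3 -m crank '[[[0,0,0],[-0.5,-0.4,0],1],[[0,0,0],[-1,-0.79,0],1],[[0,0,0],[-1,-0.79,0],1]]'
python3 go.py .5166 .1412 .10 1.766
```

```text
time: 0.98
eef_pos: [0.3616, 0.4822, 0.2319]
orientation: [0.001, 0.235, 0.972, -0.0]
contact_force: [0.4, 0.5, 0.6]
opening: 1.0
time: 1.35
eef_pos: [0.4164, 0.3625, 0.2325]
orientation: [0.001, 0.238, 0.971, -0.0]
contact_force: [-0.2, 0.0, -0.1]
opening: 1.0
time: 1.72
eef_pos: [0.4702, 0.243, 0.2331]
orientation: [0.001, 0.24, 0.971, -0.0]
contact_force: [0.7, 0.9, -0.1]
opening: 0.995
t 1.73 pos [0.4702 0.243  0.2331] F [ 0.7  0.9 -0.1] open 0.995 tool y yaw 1.0858 tilt [ 0.0027 -0.0013]
shift [-0.881  -0.6844  1.3333] turn [-0.0006  0.0019 -0.433 ]
```

```bash
python3 -m crank '[[[0,0,-0.11],[-0.4,-0.3,0.3],1],[[0,0,-0.22],[-0.88,-0.68,0.6],1],[[0,0,-0.33],[-0.88,-0.68,1],1],[[0,0,-0.433],[-0.88,-0.68,1],1],[[0,0.002,-0.433],[-0.88,-0.68,1],1]]'
python3 go.py .5166 .1412 .06 1.766
python3 - <<'E'
from fit import *
ims={n:ctrl.camera(n) for n in("top","scene")}
for n in ims: cv2.imwrite(f"pics/{n}1.png",ims[n][:,:,::-1])
E
```

```text
time: 2.35
eef_pos: [0.5166, 0.1426, 0.133]
orientation: [-0.001, -0.097, 0.995, -0.0]
contact_force: [0.3, -0.3, 0.5]
opening: 1.0
t 2.35 pos [0.5166 0.1426 0.133 ] F [ 0.3 -0.3  0.5] open 1.0 tool y yaw 1.7659 tilt [-0.0011 -0.0006]
shift [ 0.002  -0.0136  0.7302] turn [-0.0002 -0.0007 -0.0001]
```

View pics/scene1.png

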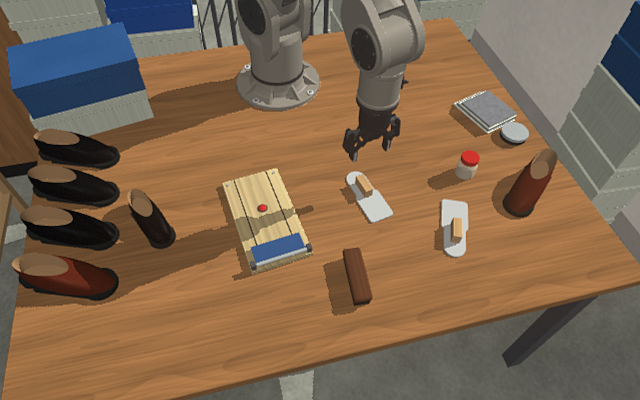

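The gripper is above plate A, with its grip at about (364,184) in the scene view. The board is now free of shadow. Descending.

```bash
python3 -m crank '[[[0,0,0],[0,-0.014,0.4],1],[[0,0,0],[0,-0.014,0.8],1],[[0,0,0],[0,-0.014,0.9],1]]'
python3 go.py .5166 .1412 .012 1.766
```

```text
time: 2.82
eef_pos: [0.5164, 0.1417, 0.0425]
orientation: [-0.001, -0.095, 0.995, -0.0]
contact_force: [0.1, 0.5, 0.9]
opening: 1.001
t 2.83 pos [0.5164 0.1417 0.0425] F [0.1 0.5 0.9] open 1.001 tool y yaw 1.761 tilt [-0.0017 -0.001 ]
shift [-0.0019 -0.0054  0.3048] turn [-0.0004 -0.0012 -0.0032]
```

```bash
python3 -m crank '[[[0,0,-0.003],[0,-0.005,0.15],1],[[0,0,-0.003],[0,-0.005,0.305],1],[[0,0,-0.003],[0,-0.005,0.305],1],[[0,0,-0.003],[0,-0.005,0.305],0],[[0,0,-0.003],[0,-0.005,0.305],0],[[0,0,-0.003],[0,-0.005,0.305],0],[[0,0,-0.003],[0,-0.005,0.305],0],[[0,0,-0.003],[0,-0.005,0.305],0],[[0,0,-0.003],[0,-0.005,0.305],0]]' 90
python3 go.py .5166 .1412 .012 1.766
python3 - <<'E'
from fit import *
ims={n:ctrl.camera(n) for n in("top","scene")}
a=cv2.resize(ims["scene"][100:260,200:440],None,fx=3,fy=3,interpolation=cv2.INTER_CUBIC)
cv2.imwrite("pics/g1.png",a[:,:,::-1]); np.save("/tmp/top1.npy",ims["top"]);np.save("/tmp/scene1.npy",ims["scene"])
a=cv2.resize(ims["top"][150:300,330:440],None,fx=3.9,fy=3.9,interpolation=cv2.INTER_CUBIC)
cv2.imwrite("pics/b1.png",a[:,:,::-1])
E
```

```text
time: 3.95
eef_pos: [0.5166, 0.1413, 0.0126]
orientation: [-0.001, -0.097, 0.995, -0.0]
contact_force: [-2.6, -0.5, 11.4]
opening: 0.26
t 3.95 pos [0.5166 0.1413 0.0126] F [-2.6 -0.5 11.4] open 0.26 tool y yaw 1.7656 tilt [-0.0012 -0.0007]
shift [ 0.0006 -0.0005  0.006 ] turn [-0.0003 -0.0008 -0.0003]
```

View pics/g1.png

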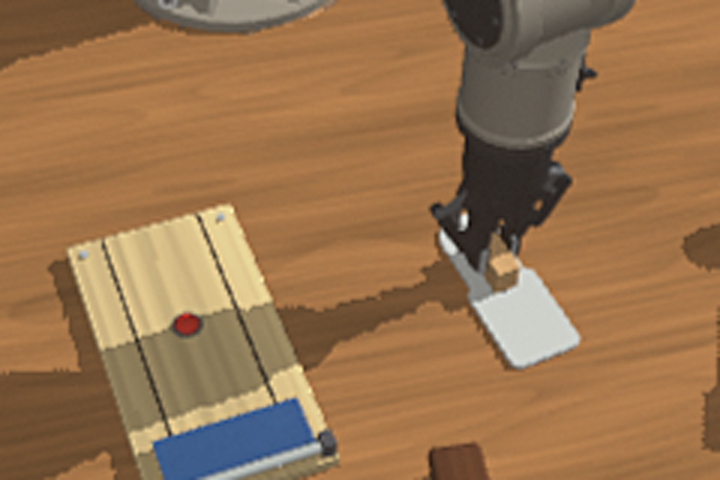

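View pics/b1.png

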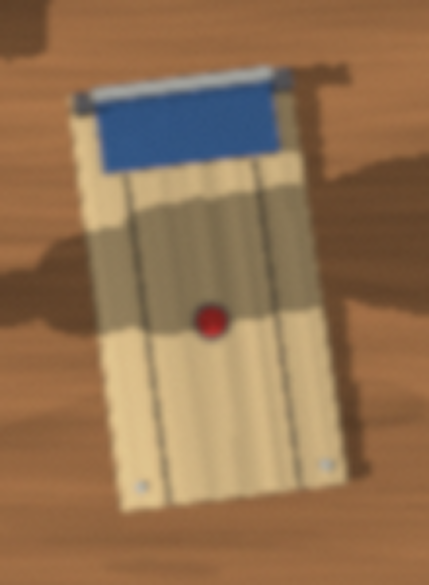

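The grip block is pinched, with the opening at 0.26 (about 23 mm). Next I'll refine the board pose from its painted lines, flap edge and near edge.

```bash
cat > board.py <<'E'
from fit import *
def sample(n,im,P):
    uv=proj(n,P).astype(np.float32)
    return cv2.remap(im.astype(np.float32),uv[:,0].reshape(1,-1),uv[:,1].reshape(1,-1),cv2.INTER_CUBIC)[0]
def refine(n,im,p):
    for it in range(3):
        A=[];t=np.linspace(-.012,.012,97); rows=[]
        for side in (1,-1):
            for x in np.linspace(-.135,.07,25):
                P=place(np.c_[np.full(97,x),side*.0465+t,np.full(97,.015)],*p); g=sample(n,im,P).sum(1)
                g=g-np.median(g); w=np.clip(-g-0.4*(-g.min()),0,None)
                if -g.min()<60: continue
                d=(w*t).sum()/w.sum(); rows.append((x,d))
        rows=np.array(rows); k,b=np.polyfit(rows[:,0],rows[:,1],1)
        res=rows[:,1]-np.polyval([k,b],rows[:,0])
        # dx from flap edge and near edge
        ex=[];en=[];t2=np.linspace(-.02,.02,161)
        for y in np.linspace(-.03,.03,13):
            P=place(np.c_[.088+t2,np.full(161,y),np.full(161,.027)],*p); g=sample(n,im,P); v=g[:,2]-g[:,0]  # blue-red
            d=np.gradient(cv2.GaussianBlur(v.reshape(1,-1),(0,0),6)[0]); ex.append(t2[np.argmax(d)])
            P=place(np.c_[-.150+t2,np.full(161,y),np.full(161,.015)],*p); g=sample(n,im,P).sum(1)
            d=np.gradient(cv2.GaussianBlur(g.reshape(1,-1),(0,0),6)[0]); en.append(t2[np.argmax(d)])
        dx=(np.median(ex)+np.median(en))/2
        x,y,th=p; c,s=np.cos(th),np.sin(th)
        p=[x+c*dx-s*b,y+s*dx+c*b,th+np.arctan(k)]
    return np.array(p),res.std(),np.median(ex),np.median(en),len(rows)
if __name__=="__main__":
    for f in ("scene1","top1"): print(f,refine(f[:-1],np.load(f"/tmp/{f}.npy"),[.5508,-.1405,.1219]))
E
python3 board.py
python3 - <<'E'
from board import *
for n in("scene","top"):
    im=cv2.imread(f"pics/{n}0.png")[:,:,::-1]; print(n,refine(n,im,[.5508,-.1405,.1219]))
E
```

```text
scene1 (array([ 0.54933774, -0.14192638,  0.11806165]), np.float64(0.0001682396450796278), np.float64(-0.0005000000000000004), np.float64(0.0002500000000000002), 50)
top1 (array([ 0.54907311, -0.14182379,  0.11706146]), np.float64(0.00027208871283129245), np.float64(0.0005000000000000004), np.float64(-0.0002500000000000002), 48)
scene (array([ 0.54946201, -0.14191346,  0.11802529]), np.float64(0.00015651112963655726), np.float64(-0.0005000000000000004), np.float64(0.0005000000000000004), 50)
top (array([ 0.54906356, -0.14174575,  0.11724518]), np.float64(0.00025795254314683717), np.float64(0.0002500000000000002), np.float64(-0.0002500000000000002), 43)
```

```bash
python3 -m crank '[[[0,0,0],[0,0,-0.3],0],[[0,0,0],[0,0,-0.8],0],[[0,0,0],[0,0,-0.8],0]]'
python3 go.py .5144 -.1460 .092 1.6884
```

```text
time: 4.42
eef_pos: [0.5187, 0.142, 0.0958]
orientation: [0.002, -0.097, 0.995, 0.001]
contact_force: [-0.2, -0.1, -2.3]
opening: 0.259
t 4.42 pos [0.5187 0.142  0.0958] F [-0.2 -0.1 -2.3] open 0.259 tool y yaw 1.7653 tilt [0.0039 0.0017]
shift [ 0.5986 -2.8171  0.0333] turn [0.0007 0.0026 0.049 ]
```

```bash
python3 -m crank '[[[0,0,0],[0.1,-0.45,0],0],[[0,0,0],[0.2,-0.94,0],0],[[0,0,0],[0.2,-0.94,0],0]]'
python3 -m crank '[[[0,0,0],[0.1,-0.45,0],0],[[0,0,0],[0.2,-0.94,0],0],[[0,0,0],[0.2,-0.94,0],0]]'
python3 go.py .5144 -.1460 .092 1.6884
```

```text
time: 4.8
eef_pos: [0.5166, 0.0419, 0.0952]
orientation: [0.002, -0.094, 0.996, 0.0]
contact_force: [0.5, 0.6, -1.2]
opening: 0.261
time: 5.18
eef_pos: [0.514, -0.0573, 0.0946]
orientation: [0.001, -0.092, 0.996, -0.0]
contact_force: [0.0, -0.1, -1.5]
opening: 0.26
t 5.17 pos [ 0.514  -0.0573  0.0946] F [ 0.  -0.1 -1.5] open 0.26 tool y yaw 1.7551 tilt [ 0.0024 -0.0007]
shift [ 0.1589 -0.8722  0.0268] turn [-0.0007  0.0014  0.0424]
```

```bash
python3 -m crank '[[[0,0,0.02],[0.08,-0.44,0],0],[[0,0.001,0.042],[0.16,-0.87,0.03],0],[[-0.001,0.001,0.042],[0.16,-0.872,0.03],0],[[-0.001,0.001,0.042],[0.16,-0.872,0.03],0]]'
python3 go.py .5144 -.1460 .040 1.6884
python3 - <<'E'
from fit import *
n="scene"; im=ctrl.camera(n)
a=cv2.resize(im[100:290,190:380],None,fx=3.1,fy=3.1,interpolation=cv2.INTER_CUBIC)
cv2.imwrite("pics/h1.png",a[:,:,::-1])
im=ctrl.camera("top")
a=cv2.resize(im[150:300,330:440],None,fx=3.9,fy=3.9,interpolation=cv2.INTER_CUBIC)
cv2.imwrite("pics/h1t.png",a[:,:,::-1])
E
```

```text
time: 5.68
eef_pos: [0.5144, -0.1446, 0.0912]
orientation: [-0.0, -0.06, 0.998, 0.001]
contact_force: [1.1, 1.1, -2.4]
opening: 0.256
t 5.67 pos [ 0.5144 -0.1446  0.0912] F [ 1.1  1.1 -2.4] open 0.256 tool y yaw 1.6902 tilt [-0.0001  0.0013]
shift [ 0.0013 -0.0149  0.512 ] turn [0.0008 0.     0.0012]
```

View pics/h1.png

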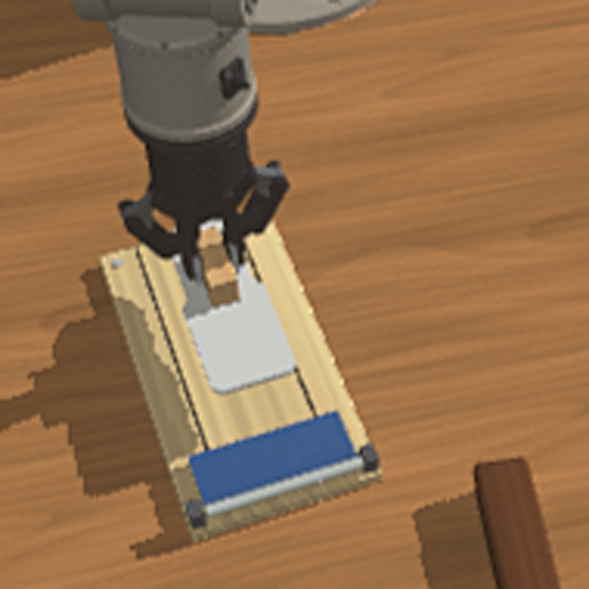

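View pics/h1t.png

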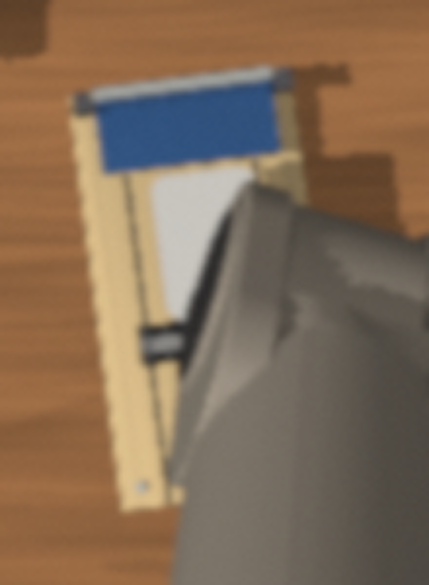

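The plate is held over the board, its toe edge at crop (255,388) in the scene view, short of the flap and level as far as I can see. Lowering to 8 mm above the board, then checking the toe edge against its predicted outline.

```bash
python3 -m crank '[[[0,0,0],[0,-0.015,0.25],0],[[0,0,0],[0,-0.015,0.53],0],[[0,0,0],[0,-0.015,0.55],0],[[0,0,0],[0,-0.015,0.55],0]]'
python3 go.py .5144 -.1460 .0356 1.6884
cat > chk.py <<'E'
from fit import *
import sys
from scipy.spatial.transform import Rotation as R
n=sys.argv[1]; out=sys.argv[2]; zg=.0126
s=ctrl.get_state(); q=s["orientation"]; C=R.from_quat([q[1],q[2],q[3],q[0]]).as_matrix()
M=np.c_[-C[:,0],C[:,1],-C[:,2]]   # pattern axes (x=-tool x, y=tool y)
org=s["eef_pos"]+M@np.array([.020,0,-zg])
bx,by,bt=.5492,-.1419,.1176
def tob(P): 
    d=np.atleast_2d(P)-[bx,by,0]; c,sn=np.cos(bt),np.sin(bt); return np.c_[c*d[:,0]+sn*d[:,1],-sn*d[:,0]+c*d[:,1],d[:,2]]
print("pred toe, heel in board mm:",np.round(tob(np.array([org+M@[.09,0,0],org+M@[-.09,0,0]]))*1e3,1).tolist(),"F",np.round(s["contact_force"],1),"open",round(s["opening"],3))
im=ctrl.camera(n); x0,y0,w,h=(205,160,120,120) if n=="scene" else (340,155,90,130)
sc=5 if n=="scene" else 4
a=np.ascontiguousarray(cv2.resize(im[y0:y0+h,x0:x0+w],None,fx=sc,fy=sc,interpolation=cv2.INTER_CUBIC)[:,:,::-1])
def dr(P,col): 
    q=(proj(n,P)-[x0,y0]+.5)*sc-.5; cv2.polylines(a,[np.round(q*16).astype(np.int32)],True,col,1,cv2.LINE_AA,4)
dr(org+outline(.005)@M.T,(0,0,255)); dr(org+outline(0)@M.T,(255,0,255))
dr(place(np.array([(.088,.064,.027),(.088,-.064,.027),(.145,-.064,.027),(.145,.064,.027)]),bx,by,bt),(0,255,255))
cv2.imwrite(out,a)
E
python3 chk.py scene pics/k1.png
```

```text
time: 6.28
eef_pos: [0.515, -0.1451, 0.037]
orientation: [0.0, -0.061, 0.998, 0.001]
contact_force: [0.7, -0.2, -0.6]
opening: 0.263
t 6.28 pos [ 0.515  -0.1451  0.037 ] F [ 0.7 -0.2 -0.6] open 0.263 tool y yaw 1.6922 tilt [0.0004 0.0013]
shift [ 0.0072 -0.0078  0.0139] turn [0.0008 0.0004 0.0024]
pred toe, heel in board mm: [[75.7, 1.2, 24.5], [-104.3, 0.5, 24.4]] F [ 0.7 -0.2 -0.6] open 0.263
```

View pics/k1.png

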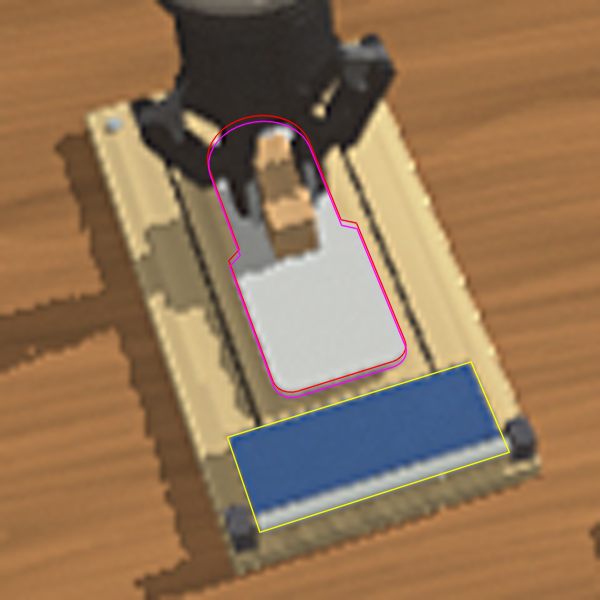

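The prediction matches: toe edge on the red outline at crop (345,380), flap at the yellow outline. Lowering to about 2 mm above the board, then sliding in.

```bash
python3 -m crank '[[[0.0008,0,0.002],[0,-0.012,0.04],0],[[0.0008,0,0.002],[0,-0.012,0.075],0],[[0.0008,0,0.002],[0,-0.012,0.077],0]]'
python3 chk.py scene pics/k2.png; python3 go.py .5144 -.1460 .0296 1.6884
```

```text
time: 6.7
eef_pos: [0.5161, -0.1466, 0.0299]
orientation: [0.001, -0.059, 0.998, -0.0]
contact_force: [1.7, 0.1, 4.0]
opening: 0.261
pred toe, heel in board mm: [[76.6, -0.7, 17.6], [-103.4, -0.8, 17.1]] F [1.7 0.1 4. ] open 0.261
t 6.75 pos [ 0.5161 -0.1466  0.0299] F [ 2.  -0.1  3.3] open 0.26 tool y yaw 1.6888 tilt [ 0.0027 -0.0002]
shift [0.0162 0.008  0.0033] turn [-0.0003  0.0017  0.0003]
```

View pics/k2.png

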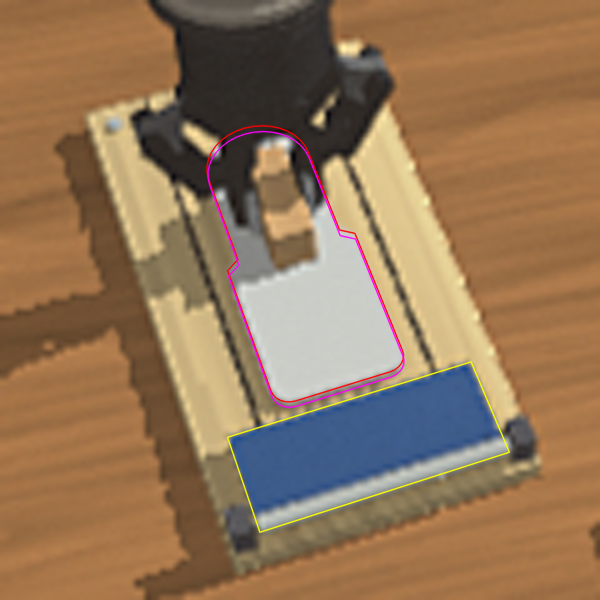

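Toe is predicted at x = 76.6 mm, 17.6 mm high (its top at 22.6, below the flap's 24), and the image agrees. Sliding partly in.

```bash
python3 -m crank '[[[0,0.0017,0],[-0.05,0.006,0.006],0],[[0,0.0017,0],[-0.1,0.006,0.007],0],[[0,0.0017,0],[-0.15,0.006,0.007],0],[[0,0.0017,0],[-0.2,0.006,0.007],0],[[0,0.0017,0],[-0.2,0.006,0.007],0]]'
python3 chk.py scene pics/k3.png
```

```text
time: 7.38
eef_pos: [0.5368, -0.1435, 0.0294]
orientation: [0.0, -0.059, 0.998, -0.0]
contact_force: [0.8, 0.6, 2.7]
opening: 0.258
pred toe, heel in board mm: [[97.5, -0.0, 16.9], [-82.5, -0.2, 16.7]] F [0.8 0.6 2.7] open 0.258
```

View pics/k3.png

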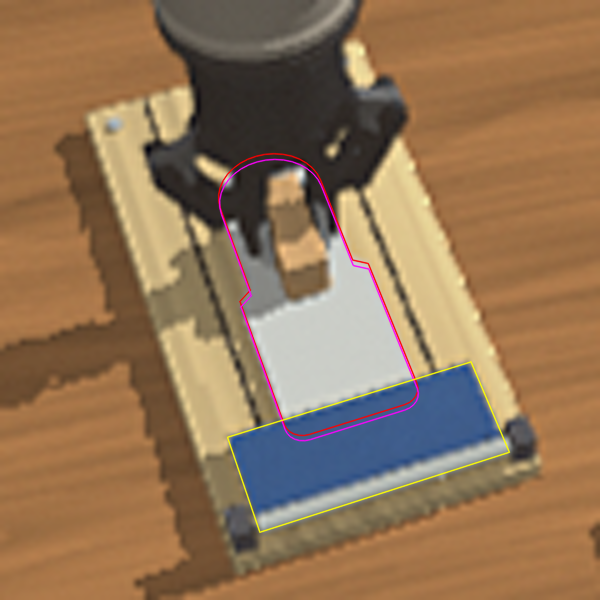

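The toe is under the flap, which still sits on its yellow outline, so it has not lifted. Sliding home.

```bash
python3 -m crank '[[[0,0,0],[-0.05,0,0],0],[[0,0,0],[-0.1,0,0],0],[[0,0,0],[-0.15,0,0],0],[[0,0,0],[-0.175,0,0],0],[[0,0,0],[-0.18,0,0],0],[[0,0,0],[-0.18,0,0],0],[[0,0,0],[-0.18,0,0],0]]'
python3 chk.py scene pics/k4.png
```

```text
time: 8.3
eef_pos: [0.5529, -0.1415, 0.029]
orientation: [-0.001, -0.059, 0.998, -0.0]
contact_force: [-11.1, -1.2, 6.7]
opening: 0.263
pred toe, heel in board mm: [[113.7, -0.0, 16.2], [-66.3, -0.1, 16.5]] F [-11.1  -1.2   6.7] open 0.263
```

View pics/k4.png

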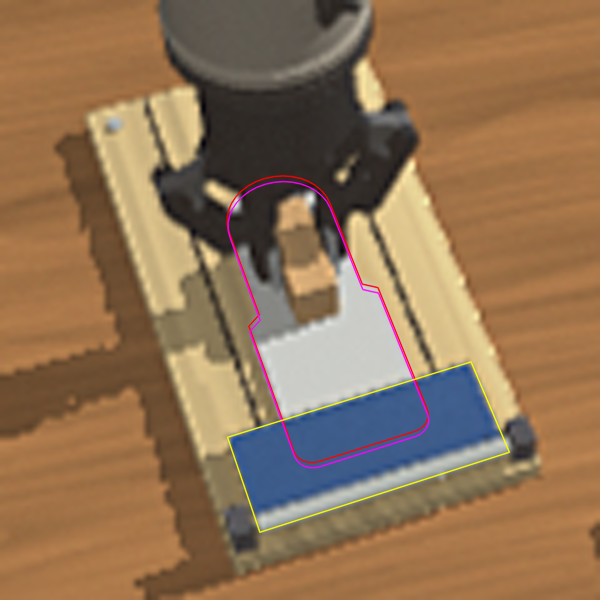

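Home: −11 N along x with the toe predicted at about 114–115 mm, flap still down. Pressing down now.

```bash
python3 -m crank '[[[0,0,0],[-0.01,0,0.015],0],[[0,0,0],[-0.01,0,0.03],0],[[0,0,0],[-0.01,0,0.04],0],[[0,0,0],[-0.01,0,0.04],0],[[0,0,0],[-0.01,0,0.04],0]]'
python3 chk.py scene pics/k5.png; python3 go.py .5529 -.1415 .0276 1.6884
```

```text
time: 8.98
eef_pos: [0.5529, -0.1416, 0.0275]
orientation: [-0.002, -0.059, 0.998, 0.001]
contact_force: [-29.2, 5.4, 68.4]
opening: 0.262
pred toe, heel in board mm: [[113.7, -0.1, 14.5], [-66.3, -0.1, 15.1]] F [-29.2   5.4  68.4] open 0.262
t 9.03 pos [ 0.5529 -0.1416  0.0275] F [-30.4   5.4  68.8] open 0.26 tool y yaw 1.6879 tilt [-0.0033  0.0008]
shift [-0.0001  0.0011 -0.0011] turn [ 0.0008 -0.002  -0.0003]
```

Flat and hard down, but at 68 N that is more than needed. Easing to about 25–30 N.

```bash
python3 -m crank '[[[0,0,0],[-0.005,0,0.011],0],[[0,0,0],[-0.005,0,0.011],0],[[0,0,0],[-0.005,0,0.011],0],[[0,0,0],[-0.005,0,0.011],0]]'
python3 chk.py scene pics/k6.png; python3 -c "
from h import *
for i in range(3):
    ctrl.camera('top'); s=ctrl.get_state(); print(s['time'],s['contact_force'],s['eef_pos'])"
```

```text
time: 9.52
eef_pos: [0.5529, -0.1416, 0.0276]
orientation: [-0.002, -0.058, 0.998, 0.001]
contact_force: [-17.0, 2.7, 35.2]
opening: 0.267
pred toe, heel in board mm: [[113.6, -0.2, 14.5], [-66.4, -0.0, 15.2]] F [-17.    2.7  35.2] open 0.267
9.625 [-17.17320294   2.98774328  35.71644232] [ 0.55284144 -0.1415484   0.02756855]
9.675 [-16.27734187   2.62776084  35.62025706] [ 0.5528531  -0.14154211  0.02756501]
9.725 [-17.25785281   3.5722204   35.48382277] [ 0.55285222 -0.14154999  0.02757516]
```

View pics/k6.png

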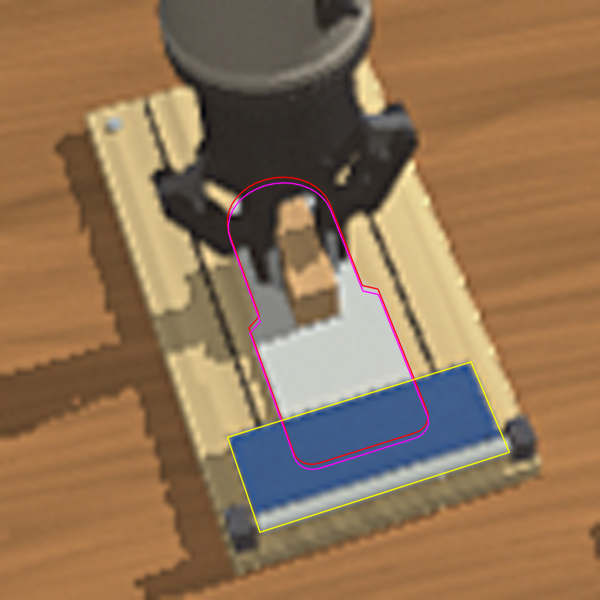

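```bash
python3 -c "
from cell import ctrl
print(ctrl.hand_in())"
```

```text
the job is handed in; nothing more can be done
None
```

The pattern nearest the base now lies on the marking board with its toe edge home against the stop bar. I handed the job in at about 9.7 s with the gripper still holding it pressed down. `hand_in` gives no verdict, so what follows rests on my own last checks.

- **Position:** the arm pose and plate outline put the toe at x ≈ 113.6 mm, against a 107 mm limit. Toe and heel are both within 0.3 mm of the centre line. The stop was felt at that point as an 11 N push back.
- **Flap:** in the images it stayed on its level outline throughout the slide.
- **Pressing:** the underside heights come out at 14.5 mm at the toe and 15.2 mm at the heel, level with the 15 mm board face, so the pad should be flush. The downward push was steady at about 35 N.
- **Bystanders:** the gripper's path stayed clear of the shoe, jar and brush. I did not measure their positions again at the end.

One thing overshot: the first press reached 68 N at the wrist, below the 120 N limit, and I eased it off at once. Pad travel and contact forces between the parts could not be read directly. They follow from the plate height and the wrist force.

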